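# Clear and hold the sprung cover of the fuse test box

## Robot

A 7-joint arm with a two-finger parallel gripper is mounted at the origin on the work surface. World frame = base frame: x ahead of the robot, y to its left, z up, the work surface at z = 0. Lengths are in mm, angles in rad, forces in N, time in s.
With the tool pointing down it reaches from about 350 to 900 mm from the base axis. Payload 8.1 kg.
Tool frame: the origin (TCP) lies at the very end of the fingers, on their centre line; the grasp point (between the pads) lies 19 mm behind it; z points along the fingers, y is the line along which they close (so a half turn about z gives the same grasp; the last joint's range is limited). The gripper opens to 92 mm and grips with 3 to 60 N. Pads are 19 mm wide; open, the fingers measure 130 mm over their backs; the gripper's body (75 mm by 190 mm) begins 47 mm behind the grasp point.
Start: joints at [-1.277, 0.434, 0.025, 1.573, -0.012, 1.134, -0.075], TCP at [241.571, 576.442, 226.742] pointing down, gripper open.
Joint ranges: [-2.62, 2.62], [-0.44, 2.09], [-1.27, 1.32], [0.08, 2.57], [-1.32, 4.46], [0.12, 2], [-2.74, 2.74]. Speed limits (rad/s): [2.22, 2.22, 3.01, 3.01, 3.14, 3.14, 3.14].

## Interface

Orientations are given as a unit quaternion [x, y, z, w].
In Python, from bench import ctrl gives the robot as it stands. Calls block until the motion is done:
- ctrl.move_to(position, orientation): joint-space move of the TCP to a pose.
- ctrl.move_l(position, rot=None, v=150, contact_N=None): straight line of the TCP; rot=None keeps the orientation; v is the mean speed in mm/s. With contact_N (N) it stops when the force on the tool has changed by that much, and returns True; else False.
- ctrl.set_joints(angles): joint-space move.
- ctrl.move_gripper(opening): finger opening in mm; the grip force is fixed at half the most; returns when the fingers have stopped.
- ctrl.wait(seconds).
- ctrl.ik(position, orientation): joint angles nearest the present ones, or None.
- ctrl.state(): the state.
- ctrl.grab_frame(name): name is "scene" or "top" or "wrist"; returns the picture (420x560x3 uint8, red, green, blue); there is no depth.
- ctrl.camera_params(name): a dict with "camera_matrix" (3x3 intrinsics, pixels), "camera_from_world" (4x4, takes a point from world to camera coordinates); the wrist camera has in their place "T_tool_cam" (4x4, takes a point from camera to tool coordinates, whose origin is the TCP and whose axes are the flange's). Camera axes: x right, y down, z forward; pixel columns grow to the right and rows downward; lengths in mm; the calibration is good to about 2 mm. The wrist camera is an equidistant fisheye: a pixel r from the principal point sees the ray r / f radians off the axis. A picture is of the moment at which its call begins: read the wrist's pose just before it. camera_params takes no time and is no camera call.
A pose or a line that the arm cannot do raises ctrl.IKError and nothing moves.
- ctrl.hand_in(): hands the job in; it is judged then, once.
Trained networks look in the newest picture that a camera, given by its name, has taken for a name from the list of things; names that differ only in an ending like _2 or _b are one class to them, and where a whole thing is asked for, a point or a joint stands for the part that bears it (a point fixed in the world has none). Each returns a list of dicts, best first, with "score" (0 to 1); they miss things now and then, are a little off and sometimes report something else, mostly with a low value. They report only what shows in the picture. A call takes as long as a camera call. They do not tell look-alikes from the thing itself.
- ctrl.trace(camera, query): "mask" (420x560 bool, what is visible of it) and "centre" ([row, column] in pixels, amid what is visible of it).
The state is a dict: "time_s": time; "joint_positions": joint angles; "qd": joint speeds; "tau": joint torques, N m; "tool_pos": TCP position; "tcp_rot": TCP orientation; "wrist_force": force on the tool from outside, world axes, zero at the start; "wrist_torque": the same for the moment, N m; "finger_gap": finger opening in mm; "grasp_force": force on a finger pad.
Only numpy, scipy, OpenCV 4.12 (cv2) and the standard library are available. Lean on these libraries where they do the work, as an engineer would, in place of code of your own. Each camera call takes 0.05 s, during which the arm holds its last target. There are 200 camera calls.

## Task

Take the basket of brass clips off the cover of the fuse test box and hang it by its handle on the two-pronged hook stand, all three clips still inside. Then raise the box's sprung cover past its balance point, without letting it swing beyond upright, bring it back and hold it still about five to ten degrees below the balance point; the program finishes while the gripper is still holding the cover there, for a colleague to reach in. The basket stays on the hook, and the other things on the bench stay where they are.

Things in the scene. Friction and masses are not known exactly. Their poses are not given: they have to be found in the camera images.
- test_box: blue steel fuse test box, 140 (x) by 220 (y) mm, 98 mm high with its cover shut, fixed to the bench; origin at the centre of its underside; front faces its own -x. On its +y side a thin red pointer, 80 mm long, rises from the hinge: the cover is at its balance point when it lies along this pointer
- cover (a joint): angle of the box's steel cover (0.95 kg, 138 mm deep, 220 wide, 6 thick, hinged on the box's far +x edge), rad: 0 shut (level), grows as its front edge rises, 1.57 upright, stop at 1.75. Balance point 1.10 (63 degrees): below it falls shut, above it the spring throws it open. Almost no friction: it never stays by itself. Lift at the bar: 1.5 N when shut, nothing at balance
- cover_hinge (a point): point in the middle of the cover's hinge line, fixed on the box, 70 mm behind the box's centre and 95 mm above the bench; the hinge line runs along the box's y axis, and the cover turns about +y
- cover_bar (a point): centre of the round red lifting bar in front of the cover: 12 mm diameter, along the box's y, 200 mm from the hinge line in the cover's mid plane; 132 mm free between two flat arms, 56 mm clear between bar and cover edge. Shut, it is 95 mm above the bench. Its frame turns with the cover (own -x points from hinge to bar); the bar can turn between the finger pads
- basket: orange open basket, 90 (x) by 136 (y) mm, walls 4 mm thick and 50 mm high, about 0.25 kg with its clips; standing on the shut cover at the start; origin at the centre of its underside; a rigid steel handle arches over it along its y
- basket_handle (a point): centre of the basket's handle bar, 115 mm above the basket's underside and centred over it: round steel, 10 mm diameter, along the basket's y, 128 mm clear between its two uprights; its middle 52 mm carry a flat-sided black grip, 12 mm wide (x) and 16 mm high, to be taken from above
- hook_stand: grey stand fixed to the bench, base 130 (x) by 120 (y) mm, with two steel prongs (8 mm diameter) pointing to its own -x, 40 mm either side of its middle plane, upturned at the tips; a post and cross bar carry them 78 mm behind the origin, at most 222 mm high. Origin on the bench below the seat
- hook_seat (a point): where the middle of the handle bar lies when it hangs on both prongs: midway between them, 209 mm above the bench, the handle along the stand's y. Prong tips rise to 228 mm, 22 mm before the seat (stand's -x); behind it the prongs slope up to the cross bar. Come in level from the front (stand's -x), bar 16 mm above the tips, prongs between bar and basket walls, then lower
- clip_a: brass U-shaped contact clip, 26 by 14 by 18 mm, in the basket; origin under its centre
- clip_b: second brass clip like clip_a, in the basket
- clip_c: third brass clip like clip_a, in the basket
- holder: bystander: grey polycarbonate fuse holder, 45 by 90 by 26 mm, origin under its centre
- fuse: bystander: white square ceramic fuse with brass end blades, 30 by 92 by 30 mm, origin under its centre
- screwdriver: bystander: screwdriver lying on the bench, under 40 mm high
- cleaner: bystander: small upright bottle, 52 mm diameter, 120 mm high, origin under its centre
- parts_tray: bystander: blue open tray, 110 by 160 by 35 mm, origin under its centre
- screw_pot: bystander: aluminium pot, 60 mm diameter, 45 mm high, origin under its centre
There are look-alikes about, which are no part of the job. Leave any orange look-alike of the hook_stand alone.

How it is judged:
By the outcome, as a careful person would: the job done as asked, in the order asked, and still so for the second after the job is handed in, while the arm keeps its last pose, push and grip.
It also fails if it takes over 64 s, if anything falls off the work surface, if the arm or the gripper's body presses on something with over 40 N, if the wrist force passes 120 N, or if a joint passes its speed limit or range.

## Working session

There is one attempt and no reset: what is moved stays moved. The work goes in short steps, each a Python script; the robot and the scene stay as the last script left them, time stands still between calls to the robot, and variables do not carry over. Pictures are saved under pics/ and viewed, at most 10 in all, crops included, and the job is handed in when it is done.

```bash
ls; mkdir -p pics; python3 - <<'E'
from bench import ctrl
import cv2, numpy as np
a=ctrl.grab_frame("scene");b=ctrl.grab_frame("top")
cv2.imwrite("pics/s.png",cv2.resize(a,(784,588))[:,:,::-1]);cv2.imwrite("pics/t.png",cv2.resize(b,(784,588))[:,:,::-1])
for n in("scene","top","wrist"):print(n,ctrl.camera_params(n))
for c in("scene","top"):
  for q in("test_box","basket","basket_handle","hook_stand","cover_bar","clip_a"):
    for d in ctrl.trace(c,q):
      m=d["mask"];r=np.argwhere(m);print(c,q,round(d["score"],2),np.round(d["centre"]),m.sum(),r.min(0) if len(r) else 0,r.max(0) if len(r) else 0)
s=ctrl.state();print(s)
E
```

```text
pics
scene {'camera_matrix': array([[512.07155478,   0.        , 272.88937814],
       [  0.        , 512.07155478, 207.31641092],
       [  0.        ,   0.        ,   1.        ]]), 'camera_from_world': array([[-6.72712330e-01,  7.39885013e-01, -5.31881754e-03,
         2.86612428e+02],
       [ 5.19704108e-01,  4.67380085e-01, -7.15166761e-01,
        -1.02953445e+02],
       [-5.26655259e-01, -4.83865709e-01, -6.98933627e-01,
         1.96048844e+03],
       [ 0.00000000e+00,  0.00000000e+00,  0.00000000e+00,
         1.00000000e+00]])}
top {'camera_matrix': array([[393.65020125,   0.        , 279.49021835],
       [  0.        , 393.65020125, 208.89329732],
       [  0.        ,   0.        ,   1.        ]]), 'camera_from_world': array([[-1.52502958e-02, -9.99284418e-01, -3.46132877e-02,
         1.66505742e+01],
       [-9.83054536e-01,  2.13091826e-02, -1.82070588e-01,
         4.39207276e+02],
       [ 1.82677882e-01,  3.12501191e-02, -9.82676051e-01,
         1.10621742e+03],
       [ 0.00000000e+00,  0.00000000e+00,  0.00000000e+00,
         1.00000000e+00]])}
wrist {'camer
[... 1618 characters left out ...]
81,  0.43449329,  0.02499163,  1.57319848, -0.01156199,
        1.1340129 , -0.07510787]), 'qd': array([ 2.63138977e-04, -5.94884411e-04,  6.19395226e-04,  4.20291872e-04,
       -5.09495474e-05, -2.02193039e-03,  3.70504420e-04]), 'tau': array([ 5.60501412e-04, -6.67513275e+01,  9.83216800e-01, -3.14762199e+01,
       -6.07559737e-02,  3.25360161e-02,  2.52250607e-05]), 'tool_pos': array([241.58066981, 576.43439367, 226.74651347]), 'tcp_rot': array([1.97136062e-01, 9.80376138e-01, 1.37776096e-05, 2.32275591e-05]), 'wrist_force': array([ 0.60179067,  0.03757219, -0.24146262]), 'wrist_torque': array([-0.00737355,  0.03531858, -0.05490735]), 'grasp_force': 0.0, 'finger_gap': 91.28334637817859}
```

View images.

View pics/s.png

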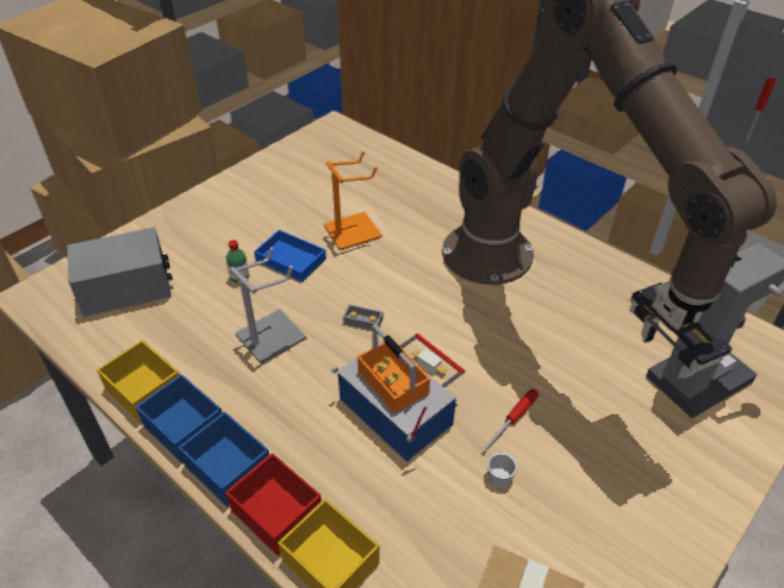

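View pics/t.png

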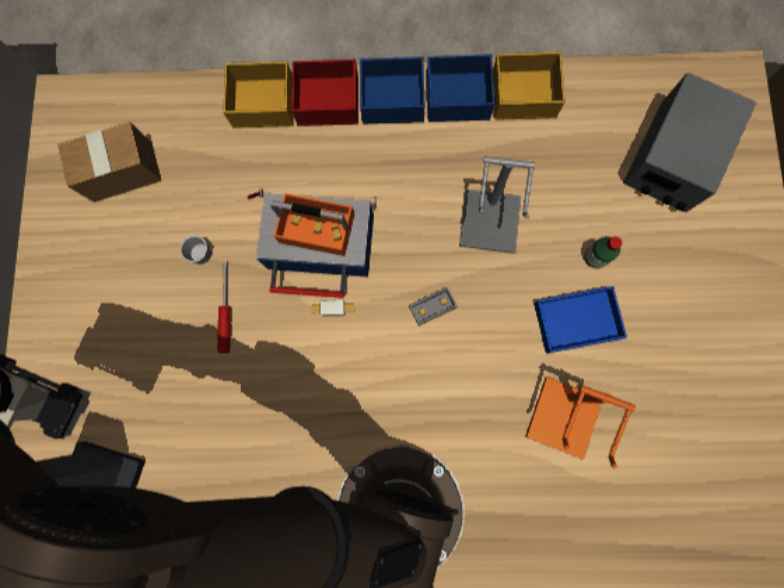

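```bash
cat > h.py <<'E'
from bench import ctrl
import numpy as np, cv2
from scipy.spatial.transform import Rotation as R
from scipy.optimize import least_squares
P={n:ctrl.camera_params(n) for n in("scene","top","wrist")}
def Tw():  # world<-wristcam
    s=ctrl.state();T=np.eye(4);T[:3,:3]=R.from_quat(s["tcp_rot"]).as_matrix();T[:3,3]=s["tool_pos"]
    return T@P["wrist"]["T_tool_cam"]
def proj(X,cam,T=None):   # -> col,row
    X=np.atleast_2d(X);C=P[cam]["camera_from_world"] if T is None else np.linalg.inv(T)
    c=X@C[:3,:3].T+C[:3,3];K=P[cam]["camera_matrix"]
    if T is None: u=c[:,:2]/c[:,2:]
    else:
        r=np.linalg.norm(c[:,:2],axis=1);u=c[:,:2]/r[:,None]*np.arctan2(r,c[:,2])[:,None]
    return u*[K[0,0],K[1,1]]+K[:2,2]
def tri(obs):  # [(cam,T,(col,row))]
    f=lambda X:np.concatenate([proj(X,c,T)[0]-p for c,T,p in obs])
    s=least_squares(f,[600,0,100]);return s.x,np.sqrt(2*s.cost/len(s.fun))
def quat(ax):  # tool down, tool x axis at world angle ax
    x=np.array([np.cos(ax),np.sin(ax),0]);z=np.array([0,0,-1.]);return R.from_matrix(np.c_[x,np.cross(z,x),z]).as_quat()
E
python3 - <<'E'
from h import *
k=1.4
for n,t,s in[("handle",(305,210),(392,346)),("tip+",(482,212),(291,267)),("tip-",(527,217),(272,250)),("barL",(271,292),(463,371)),("barR",(345,295),(418,336)),("pot",(195,248),(501,467)),("stand front+",(460,247),(262,360))]:
    X,e=tri([("top",None,np.array(t)/k),("scene",None,np.array(s)/k)]);print(n,X.round(),round(e,1))
q0=ctrl.state()["joint_positions"]
for ax in(np.pi/2,-np.pi/2):
  for p in([620,150,420],[620,0,420],[650,150,200],[600,-150,230]):
    j=ctrl.ik(p,quat(ax));print(ax,p,None if j is None else np.round(j,2))
E
```

```text
handle [565. 157. 212.] 0.4
tip+ [ 548. -161.  221.] 0.0
tip- [ 537. -240.  219.] 0.4
barL [437. 247.  91.] 0.2
barR [425. 103.  88.] 1.1
pot [545. 430.  37.] 0.3
stand front+ [ 598. -186.  -94.] 9.8
1.5707963267948966 [620, 150, 420] [-0.67  0.4   0.56  1.22 -0.21  1.58 -0.14]
1.5707963267948966 [620, 0, 420] [-0.57  0.4   0.77  1.28 -0.27  1.57  0.16]
1.5707963267948966 [650, 150, 200] [-0.62  0.56  0.51  1.52 -0.29  1.14 -0.06]
1.5707963267948966 [600, -150, 230] [-0.39  0.52  0.85  1.63 -0.42  1.18  0.55]
-1.5707963267948966 [620, 150, 420] [ 0.24  0.56 -1.07  1.13  0.49  1.7   2.46]
-1.5707963267948966 [620, 0, 420] [ 0.51  0.53 -1.07  1.18  0.46  1.67  2.7 ]
-1.5707963267948966 [650, 150, 200] [ 0.29  0.76 -1.07  1.43  0.67  1.34  2.33]
-1.5707963267948966 [600, -150, 230] [-0.53  0.64  1.15  1.64 -0.61  1.27 -2.4 ]
```

```bash
cat >> h.py <<'E'
def look(name,qs):
    T=Tw();im=ctrl.grab_frame("wrist");np.save(f"pics/{name}_T.npy",T);np.save(f"pics/{name}.npy",im)
    cv2.imwrite(f"pics/{name}.png",cv2.resize(im,(784,588),interpolation=cv2.INTER_CUBIC)[:,:,::-1])
    for q in qs:
        for d in ctrl.trace("wrist",q):
            m=d["mask"];r=np.argwhere(m);print(q,round(d["score"],2),np.round(d["centre"]),m.sum(),r.min(0) if len(r) else 0,r.max(0) if len(r) else 0)
    return T
E
python3 - <<'E'
from h import *
ctrl.move_to([470,70,400],quat(np.pi/2));look("w1",["hook_stand","basket_handle","cover_bar"])
ctrl.move_to([640,70,400],quat(np.pi/2));look("w2",["hook_stand","basket_handle","cover_bar"])
print(ctrl.state()["time_s"])
E
```

```text
hook_stand 0.59 [318. 346.] 1469 [274 308] [341 381]
hook_stand 0.49 [340. 176.] 212 [334 164] [348 183]
basket_handle 0.58 [112. 350.] 7432 [ 54 305] [175 396]
cover_bar 0.74 [ 98. 316.] 7458 [ 30 244] [189 397]
hook_stand 0.61 [289. 263.] 1693 [274 220] [351 295]
basket_handle 0.82 [110. 218.] 7455 [ 50 176] [174 266]
basket_handle 0.54 [144. 214.] 157 [138 205] [147 223]
cover_bar 0.61 [102. 258.] 7918 [ 32 133] [188 282]
3.9083
```

View pics/w1.png

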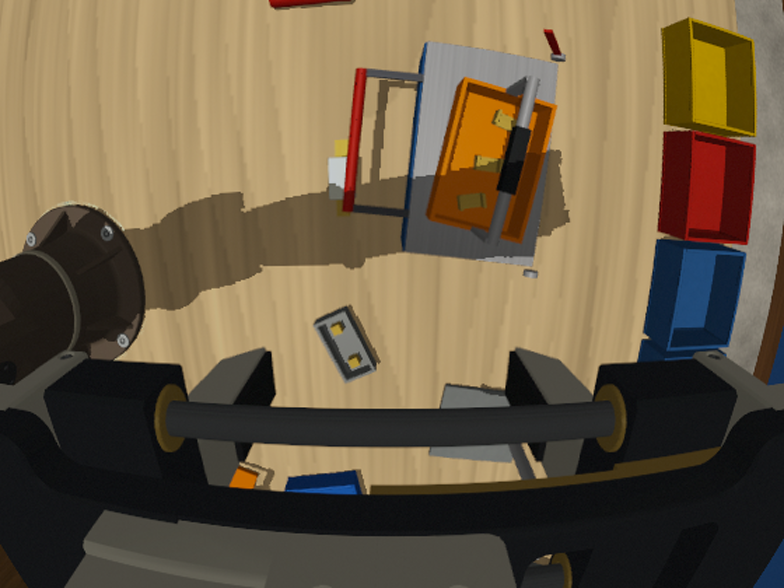

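View pics/w2.png

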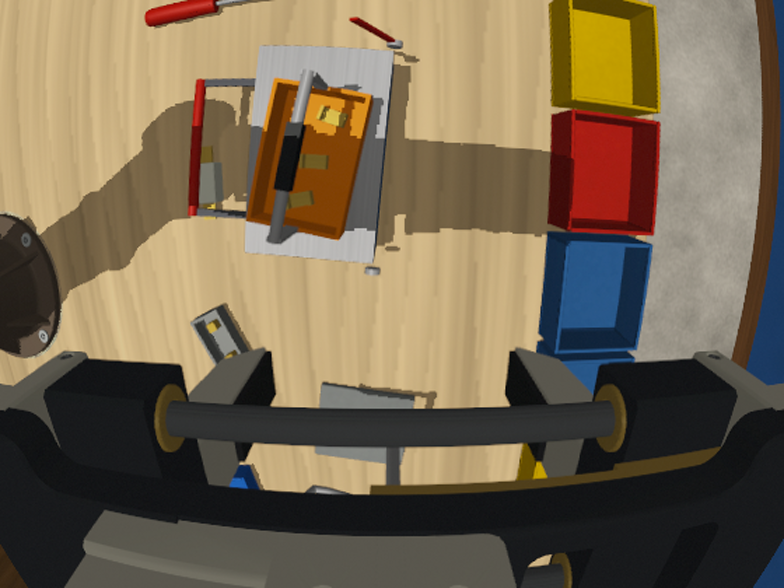

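```bash
python3 - <<'E'
from h import *
D={}
for n,rois in(("w1",dict(grip=(490,110,545,210),bar=(335,55,375,225))),("w2",dict(grip=(265,105,315,205),bar=(180,65,215,225)))):
    im=np.load(f"pics/{n}.npy");T=np.load(f"pics/{n}_T.npy");hsv=cv2.cvtColor(im,cv2.COLOR_RGB2HSV).astype(int)
    for k,r in rois.items():
        a=np.array(r)/1.4;a=a.astype(int);m=np.zeros(im.shape[:2],bool);s=np.s_[a[1]:a[3],a[0]:a[2]]
        H,S,V=[hsv[s][...,i] for i in range(3)]
        m[s]=(V<45) if k=="grip" else ((H<4)|(H>174))&(S>180)
        c,l=max(((cv2.contourArea(c),i) for i,c in enumerate(cv2.findContours(m.astype(np.uint8),0,1)[0])),default=(0,0)),None
        cs=max(cv2.findContours(m.astype(np.uint8),0,1)[0],key=cv2.contourArea)
        rect=cv2.minAreaRect(cs);b=cv2.boxPoints(rect);b=b[np.argsort(b[:,1])]
        D[n,k]=(np.array(rect[0]),b[:2].mean(0),b[2:].mean(0));print(n,k,np.round(rect[0],1),np.round(rect[1],1))
T1,T2=[np.load(f"pics/{n}_T.npy") for n in("w1","w2")]
for k in("grip","bar"):
    for i,l in enumerate("c+-"):
        X,e=tri([("wrist",T1,D["w1",k][i]),("wrist",T2,D["w2",k][i])]);print(k,l,X.round(1),round(e,2))
for l,a,b in(("stud+",(559,58),(397,43)),("stud-",(531,273),(373,270))):
    X,e=tri([("wrist",T1,np.array(a)/1.4),("wrist",T2,np.array(b)/1.4)]);print(l,X.round(1),round(e,2))
for y in(-240,-130):
    ctrl.move_to([460,y,400],quat(0));look("v%d"%-y,["hook_stand"])
print(ctrl.state()["time_s"])
E
```

```text
w1 grip [366.6 114. ] [13.8 47.8]
w1 bar [252.8  99.5] [  7.5 101.9]
w2 grip [206.4 111.9] [13.4 48.7]
w2 bar [139.8 105. ] [ 7.5 96.4]
grip c [563.9 156.  213.1] 0.15
grip + [569.8 181.5 213.5] 0.23
grip - [558.  130.6 214.2] 0.16
bar c [433.9 175.6  93.4] 0.02
bar + [441.1 248.5  97. ] 0.05
bar - [426.5 103.3  97.1] 0.04
stud+ [647.4 274.   92. ] 0.47
stud- [622.5  38.8  94.9] 0.05
hook_stand 0.71 [ 72. 258.] 7575 [ 14 199] [124 302]
hook_stand 0.68 [318. 332.] 1718 [269 289] [343 363]
hook_stand 0.83 [ 73. 337.] 7596 [ 12 285] [125 401]
hook_stand 0.82 [320. 366.] 356 [286 342] [332 385]
hook_stand 0.5 [115.  87.] 5331 [79 15] [150 136]
hook_stand 0.27 [119. 133.] 7494 [62 11] [200 176]
6.0333
```

View pics/v240.png

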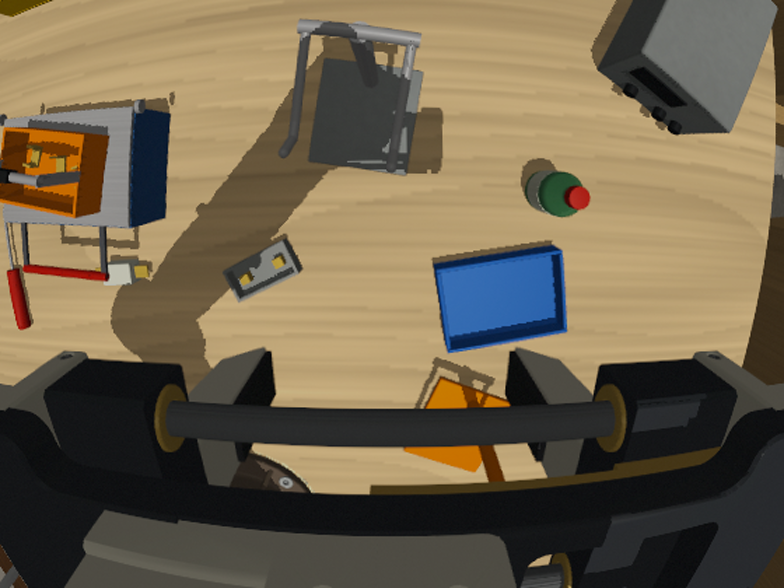

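View pics/v130.png

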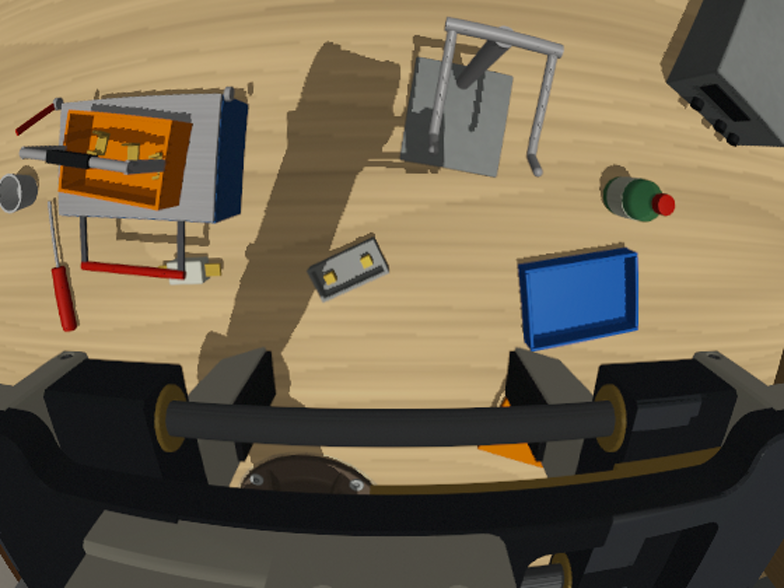

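```bash
python3 - <<'E'
from h import *
a=np.load("pics/v240.npy")[8:134,190:320];b=np.load("pics/v130.npy")[8:134,280:410]
o=cv2.resize(np.hstack([a,b]),None,fx=3,fy=3,interpolation=cv2.INTER_CUBIC);cv2.imwrite("pics/crop.png",o[:,:,::-1]);print(o.shape)
E
```

```text
(378, 780, 3)
```

View pics/crop.png

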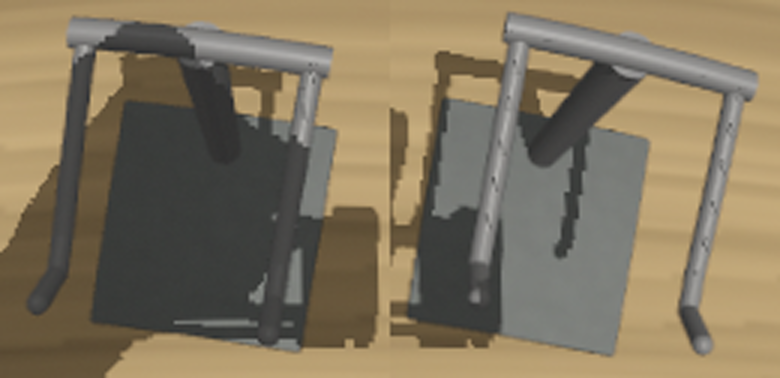

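```bash
python3 - <<'E'
from h import *
T1,T2=[np.load(f"pics/{n}_T.npy") for n in("v240","v130")]
Q={}
for k,a,b in(("tip+",(38,304),(476,295)),("tip-",(269,340),(704,346)),("cb+",(72,32),(510,25)),("cb-",(330,58),(753,85)),("b1",(125,102),(445,100)),("b2",(335,128),(648,143)),("b3",(92,321),(410,315)),("b4",(299,352),(612,356))):
    X,e=tri([("wrist",T1,np.array([190+a[0]/3,8+a[1]/3])),("wrist",T2,np.array([280+(b[0]-390)/3,8+b[1]/3]))]);Q[k]=X;print(k,X.round(1),round(e,2))
for a,b in(("tip+","tip-"),("cb+","cb-"),("b1","b2"),("b3","b4")):
    d=Q[a]-Q[b];print("yaw",np.arctan2(-d[0],d[1]).round(3),np.linalg.norm(d).round(1),((Q[a]+Q[b])/2).round(1))
E
```

```text
tip+ [ 550.5 -159.9  220.1] 0.44
tip- [ 536.3 -240.   225.8] 0.37
cb+ [ 648.5 -171.5  220.6] 0.3
cb- [ 635.9 -260.5  219.1] 0.37
b1 [ 669.7 -161.5   15.8] 0.11
b2 [ 653.3 -276.8   11. ] 0.57
b3 [ 546.4 -142.9   14.2] 0.32
b4 [ 527.1 -257.7    8.9] 0.02
yaw -0.176 81.5 [ 543.4 -199.9  223. ]
yaw -0.14 89.9 [ 642.2 -216.   219.9]
yaw -0.141 116.6 [ 661.5 -219.2   13.4]
yaw -0.167 116.6 [ 536.7 -200.3   11.5]
```

```bash
python3 - <<'E'
from h import *
q=quat(np.pi/2-.228)
ctrl.move_to([563.9,156,300],q);ctrl.move_gripper(60)
print(ctrl.move_l([563.9,156,194],v=120,contact_N=6))
ctrl.move_gripper(0);s=ctrl.state();print(s["finger_gap"],s["grasp_force"],s["wrist_force"].round(1),s["tool_pos"].round(1))
ctrl.move_l([563.9,156,214],v=60);s=ctrl.state();print(s["finger_gap"],s["wrist_force"].round(1),s["wrist_torque"].round(2))
ctrl.move_l([563.9,156,300],v=120);print(ctrl.state()["time_s"])
look("g",[])
E
```

```text
False
11.837373685515011 29.9999338388443 [ 0.3 -0.   0.2] [563.8 156.  194. ]
11.852426535645952 [-0.  -0.5 -2.9] [-0.1   0.12  0.03]
11.1667
```

View pics/g.png

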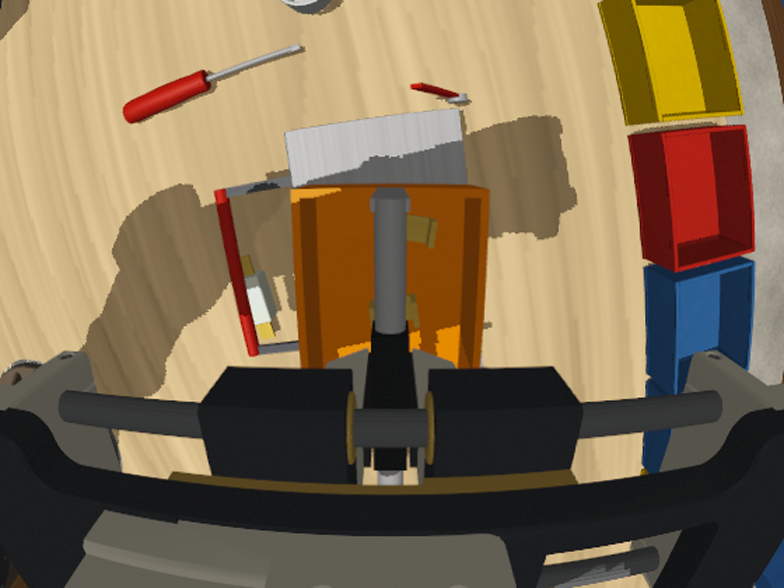

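```bash
python3 - <<'E'
from h import *
yaw=-.155;d=np.array([np.cos(yaw),np.sin(yaw),0]);seat=np.array([565.1,-203.7,0]);q=quat(np.pi/2+yaw)
z=lambda p,h:p+np.array([0,0,h-19.])
f=seat-115*d
ctrl.move_l(z(f,319),rot=q,v=150)
ctrl.move_l(z(f,245),v=80)
s=ctrl.state();print(s["time_s"],s["wrist_force"].round(1),s["tool_pos"].round(1))
print("in",ctrl.move_l(z(seat,245),v=70,contact_N=5),ctrl.state()["tool_pos"].round(1))
c=ctrl.move_l(z(seat,204),v=25,contact_N=4);s=ctrl.state();print("down",c,s["tool_pos"].round(1),s["wrist_force"].round(1),s["wrist_torque"].round(2),s["time_s"])
im=ctrl.grab_frame("scene");np.save("pics/s2.npy",im);im=ctrl.grab_frame("top");np.save("pics/t2.npy",im)
o=np.hstack([cv2.resize(np.load("pics/s2.npy")[150:290,130:260],(390,420)),cv2.resize(im[85:215,310:430],(390,420))]);cv2.imwrite("pics/h.png",o[:,:,::-1])
E
```

```text
14.8417 [ 0.4  0.5 -3.3] [ 451.8 -186.2  226.4]
in False [ 564.8 -203.7  226.1]
down True [ 565.1 -203.7  189.7] [-0.   0.3  4.5] [-0.03  0.09 -0.04] 17.9333
```

View pics/h.png

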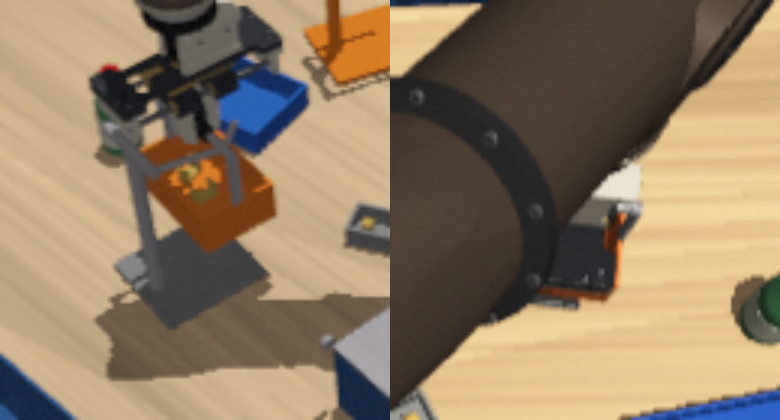

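```bash
python3 - <<'E'
from h import *
ctrl.move_gripper(34);p=ctrl.state()["tool_pos"];print(ctrl.state()["wrist_force"].round(1))
print(ctrl.move_l(p+[0,0,70],v=60,contact_N=3))
ctrl.move_l(p+[0,0,170],v=150)
yaw=-.104;q=quat(np.pi/2+yaw)
ctrl.move_l([433.8,175.8,200],rot=q,v=200);ctrl.move_gripper(50)
a=ctrl.grab_frame("scene")
T=look("b",["cover_bar"]);b=np.load("pics/b.npy")
print(proj([[433.8,175.8,95],[441,248,95],[426.5,103.5,95]],"wrist",T).round(),ctrl.state()["time_s"])
o=np.hstack([cv2.resize(a[150:290,130:270],(390,390)),cv2.resize(b,(520,390))[:,60:470]]);cv2.imwrite("pics/r.png",o[:,:,::-1])
E
```

```text
[-0.4  0.3 -0.2]
False
cover_bar 0.97 [174. 408.] 27335 [ 82 271] [290 494]
[[278. 212.]
 [278. 125.]
 [279. 288.]] 23.7417
```

View pics/r.png

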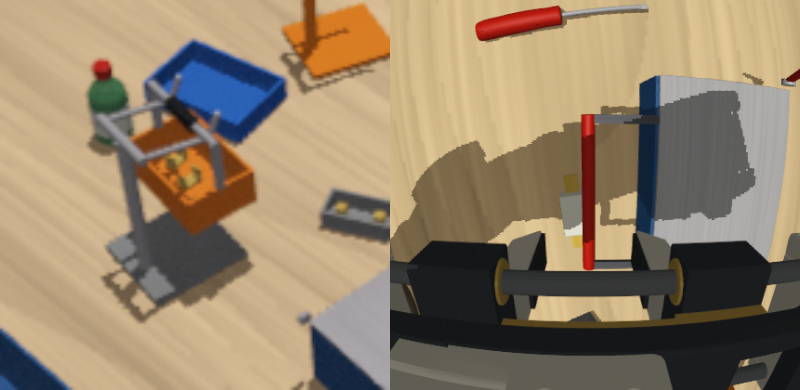

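```bash
cat >> h.py <<'E'
yaw=-.104;d=np.array([np.cos(yaw),np.sin(yaw),0])
def arc(th,hinge,r=200): return hinge+r*(-np.cos(th)*d+np.sin(th)*np.array([0,0,1]))-np.array([0,0,19.])
def rep(t=""):
    s=ctrl.state();print(t,round(s["time_s"],2),s["tool_pos"].round(1),"gap",round(s["finger_gap"],1),round(s["grasp_force"],1),s["wrist_force"].round(1),s["wrist_torque"].round(2))
E
python3 - <<'E'
from h import *
print(ctrl.move_l([433.8,175.8,76],v=100,contact_N=5));rep()
ctrl.move_gripper(0);rep("closed")
h=np.array([433.8,175.8,95])+200*d
for th in(.03,.1):
    ctrl.move_l(arc(th,h),v=25);rep(th)
E
```

```text
False
 25.13 [434.2 176.   76.4] gap 50.2 0.0 [-0.6 -0.3 -0. ] [-0.16  0.12  0.03]
closed 25.84 [433.5 175.9  76. ] gap 11.1 30.0 [-0.4  0.5  1.1] [-0.02  0.27 -0.  ]
0.03 26.23 [433.6 175.8  82. ] gap 10.8 30.0 [-1.9  0.3 -1.5] [ 0.11  0.47 -0.01]
0.1 26.94 [434.5 175.7  95.9] gap 10.9 30.0 [-3.6  0.8 -2.3] [ 0.24  0.92 -0.  ]
```

```bash
python3 - <<'E'
from h import *
h=np.array([433.8,175.8,95])+200*d
for th in np.arange(.2,1.01,.1):
    ctrl.move_l(arc(th,h),v=50);rep(round(th,2))
    f=ctrl.state()["wrist_force"]
    if np.linalg.norm(f)>20: print("stop");break
E
```

```text
0.2 27.49 [437.4 175.4 116.4] gap 11.0 30.0 [-4.6  2.4 -1.8] [0.27 1.24 0.06]
0.3 28.04 [442.2 174.9 135.8] gap 11.2 30.0 [-6.6  2.2 -0.7] [ 0.44  1.54 -0.01]
0.4 28.59 [448.6 174.3 154.5] gap 10.7 30.0 [-7.9  1.3 -0.1] [0.47 1.85 0.  ]
0.5 29.14 [456.7 173.5 172.5] gap 10.8 30.0 [-9.9  2.8  2.6] [ 0.5   2.44 -0.02]
0.6 29.69 [466.5 172.5 189.5] gap 11.0 30.0 [-13.8   3.5   5.9] [0.56 2.97 0.01]
0.7 30.24 [477.9 171.4 205.6] gap 11.0 30.0 [-17.1   3.2  10.9] [0.63 3.96 0.05]
stop
```

```bash
cat >> h.py <<'E'
H=np.array([433.8,175.8,95])+200*d
def meas():
    s=ctrl.state();p=s["tool_pos"];th=np.arccos((H-p)@d/200);sl=p[2]+19-95-200*np.sin(th)
    Fr=s["wrist_force"]@(-np.cos(th)*d+np.sin(th)*np.array([0,0,1]));return th,sl,Fr
def step(th,s):
    ctrl.move_l(arc(th,H)+[0,0,s],v=45);a,sl,Fr=meas();f=ctrl.state()["wrist_force"]
    print(f"{ctrl.state()['time_s']:.2f} cmd {th:.2f} th {a:.3f} s {s:.1f} sl {sl:.1f} Fr {Fr:.1f}",f.round(1));return Fr
E
python3 - <<'E'
from h import *
s=4.
for th in(.7,.78,.86,.94,1.0,1.06):
    Fr=step(th,s)
    if abs(Fr)>30: print("stop");break
    s+=np.clip(.6*Fr/7/np.sin(th),-2,2)+.35
rep()
E
```

```text
30.49 cmd 0.70 th 0.704 s 4.0 sl 4.4 Fr 4.8 [-4.4  1.9  2. ]
31.02 cmd 0.78 th 0.782 s 5.0 sl 4.8 Fr 1.0 [-2.   4.1 -1.1]
31.53 cmd 0.86 th 0.864 s 5.5 sl 5.3 Fr -0.2 [-0.7  5.8 -1.4]
32.04 cmd 0.94 th 0.943 s 5.8 sl 5.7 Fr -1.6 [ 1.4  5.8 -1.4]
32.46 cmd 1.00 th 1.002 s 6.0 sl 5.9 Fr -0.5 [-0.1  5.3 -1. ]
32.88 cmd 1.06 th 1.063 s 6.3 sl 6.3 Fr -0.6 [-0.2  5.6 -1.1]
 32.88 [536.  165.5 257. ] gap 10.9 30.0 [-0.2  5.6 -1.1] [ 1.15  0.28 -0.06]
```

```bash
python3 - <<'E'
from h import *
s=6.4
for th in(1.11,1.16,1.22,1.16,1.10,1.04,.97):
    Fr=step(th,s)
    if abs(Fr)>30: print("stop");break
    s+=np.clip(.6*Fr/7/np.sin(th),-2,2)
    if th==1.22: up=False; 
ctrl.wait(.5);print(meas(),s);rep()
sv={}
for c in("scene","top"):
    im=ctrl.grab_frame(c);np.save(f"pics/e_{c}.npy",im)
    hsv=cv2.cvtColor(im,cv2.COLOR_RGB2HSV).astype(int);m=((hsv[...,0]<5)|(hsv[...,0]>173))&(hsv[...,1]>150)&(hsv[...,2]>50)
    y=np.array([-d[1],d[0],0])
    for th in(.87,.97,1.07):
        b=arc(th,H)+[0,0,19];L=proj([b-66*y,b+66*y],c);print(c,th,L.round(1).tolist())
    n,l,st,ce=cv2.connectedComponentsWithStats(m.astype(np.uint8))
    for i in range(1,n):
        if 8<st[i,4]<400:
            r=cv2.minAreaRect(np.argwhere(l==i)[:,::-1].astype(np.float32));print(c,"red",st[i].tolist(),ce[i].round(1),cv2.boxPoints(r).round().tolist())
E
```

```text
33.25 cmd 1.11 th 1.113 s 6.4 sl 6.6 Fr 1.5 [-1.   5.1  1. ]
33.62 cmd 1.16 th 1.163 s 6.5 sl 6.8 Fr 2.5 [-1.3  5.5  1.9]
34.04 cmd 1.22 th 1.223 s 6.8 sl 7.1 Fr 1.9 [-0.8  6.2  1.5]
34.46 cmd 1.16 th 1.164 s 7.0 sl 7.2 Fr 0.5 [1.1 5.9 0.8]
34.88 cmd 1.10 th 1.106 s 7.0 sl 7.1 Fr -1.7 [ 2.5  4.8 -1. ]
35.29 cmd 1.04 th 1.047 s 6.8 sl 6.8 Fr -1.5 [ 2.4  4.9 -0.6]
35.76 cmd 0.97 th 0.977 s 6.7 sl 6.6 Fr -1.4 [ 2.   4.4 -0.6]
(np.float64(0.9776602252050265), np.float64(6.534638191892583), np.float64(0.14305717451315805)) 6.551994653031909
 36.26 [521.6 167.  248.4] gap 10.6 30.0 [1.  5.2 0.5] [ 0.96 -0.5  -0.03]
scene 0.87 [[282.1, 216.5], [314.6, 241.9]]
scene 0.97 [[278.0, 216.2], [310.7, 241.9]]
scene 1.07 [[273.6, 216.4], [306.4, 242.4]]
scene red [540, 56, 14, 23, 140] [546.4  66.8] [[539.0, 77.0], [548.0, 54.0], [554.0, 57.0], [544.0, 79.0]]
scene red [164, 172, 6, 6, 32] [166.3 174.5] [[164.0, 172.0], [169.0, 172.0], [169.0, 177.0], [164.0, 177.0]]
scene red [277, 216, 5, 3, 9] [279. 217.] [[277.0, 216.0], [278.0, 215.0], [281.0, 218.0], [280.0, 219.0]]
scene red [295, 228, 19, 17, 67] [303.7 236.4] [[294.0, 231.0], [296.0, 228.0], [314.0, 242.0], [312.0, 245.0]]
scene red [362, 278, 22, 25, 208] [373.  289.5] [[360.0, 297.0], [380.0, 277.0], [386.0, 283.0], [366.0, 303.0]]
scene red [294, 290, 11, 22, 45] [298.7 300.4] [[293.0, 311.0], [303.0, 290.0], [304.0, 291.0], [295.0, 311.0]]
top 0.87 [[237.4, 170.7], [184.0, 166.6]]
top 0.97 [[237.4, 162.9], [183.5, 158.8]]
top 1.07 [[237.6, 154.8], [183.3, 150.7]]
top red [220, 159, 21, 6, 96] [229.9 161.2] [[220.0, 163.0], [220.0, 158.0], [240.0, 160.0], [240.0, 164.0]]
top red [434, 169, 10, 9, 68] [438.7 173.4] [[434.0, 169.0], [443.0, 169.0], [443.0, 177.0], [434.0, 177.0]]
```

```bash
python3 - <<'E'
from h import *
step(.962,6.5);ctrl.wait(1);print(meas());rep()
ctrl.grab_frame("scene");
for q in("basket","clip_a"):
    for x in ctrl.trace("scene",q): print(q,round(x["score"],2),np.round(x["centre"]),x["mask"].sum())
ctrl.wait(.5);print(meas())
print(ctrl.hand_in())
E
```

```text
36.61 cmd 0.96 th 0.967 s 6.5 sl 6.4 Fr 0.3 [1.7 4.8 1.1]
(np.float64(0.967789023237161), np.float64(6.463904910189001), np.float64(-0.2020100462289764))
 37.61 [519.9 167.2 247.2] gap 10.9 30.0 [1.2 5.9 0.2] [ 0.98 -0.28  0.02]
basket 0.83 [210. 199.] 1270
clip_a 0.37 [210. 195.] 45
(np.float64(0.9677021279911542), np.float64(6.444818727847974), np.float64(0.6533875670020476))
the job is handed in; nothing more can be done
None
```

I handed the job in at about 38 s. The basket hangs on the grey stand; I did not count the three clips individually after hanging. The cover went past balance to 1.22 rad and is now held still in the gripper at about 0.97 rad, roughly 7.5° below balance.

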